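Screw the riser post into the tabletop microphone stand

ROBOT

A 7-joint arm with a two-finger parallel gripper is mounted at the origin on the work surface. World frame = base frame: x ahead of the robot, y to its left, z up, the work surface at z = 0. Lengths are in m, angles in rad, forces in N, time in s.
With the tool pointing down it reaches from about 0.425 to 0.925 m from the base axis. Payload 6.8 kg.
Tool frame: the origin (TCP) lies on the centre line of the jaws, within the pads' length; the fingertips stand 19 mm ahead of it and the grasp point (between the pads) is the TCP (tcp_to_tips is the distance from the TCP to the fingertips, in m); x points along the fingers, y is the direction in which the jaws open and shut, and the axes are right-handed (so a half turn about x gives the same grasp; the last joint's range is limited). The gripper opens to 85 mm and grips with 20 to 120 N. Pads are 22 mm wide; open, the fingers measure 114 mm over their backs; the gripper's body (76 mm by 85 mm) begins 54 mm behind the grasp point. The pads swing forward as they close: fully open they stand 13 mm farther back than shut.
Start: joints at [-1.373, 0.477, 0.022, 1.555, -0.011, 1.109, -0.083], TCP at [0.203, 0.644, 0.25] pointing down, gripper open.
Joint ranges: [-2.96, 2.96], [-0.34, 2.1], [-1.41, 1.46], [0.24, 2.44], [-1.37, 4.51], [0.17, 1.92], [-2.96, 2.96]. Speed limits (rad/s): [2.39, 2.39, 3.14, 3.14, 3.14, 3.14, 3.14].

INTERFACE

Orientations are given as a unit quaternion [w, x, y, z].
In Python, from station import get_obs, read_camera, hand_in, spot_in, cut_out, tcp_to_tips gives the robot as it stands.
- The arm moves only by the shell command python3 -m jog 'ROWS' [FORCE]. ROWS is JSON, a list of rows, each an object of numbers: "gripper": the closure, from 0 (fully open) to 1 (shut); "dx", "dy", "dz": the shift along the world's x, y, z in m; "rx", "ry", "rz": the turn, a rotation vector about the world's x, y, z in degrees. In form: [{"gripper": .., "dx": .., "dy": .., "dz": .., "rx": .., "ry": .., "rz": ..}, ...]. A call has 1 to 10 rows; each row is the pose to reach, as a shift and turn from the pose commanded when the call began; what a row does not reach only later rows make up. A row lasts 1/10 s, in which the tool goes at most 50 mm and 8.59 degrees, less where a joint would pass 70% of its speed; a pose out of reach is approached as far as the arm can. A call with a gripper value outside its range is refused whole. The fingers move at their own pace and stop on an object; FORCE is the grip in N (left out, the last holds). Time passes only in rows, so rows that repeat a pose let the fingers close. It gives the time, the measured TCP pose, the force and the opening at its end, in the units of the state.
- get_obs(): the state, without advancing time (a new reading comes with each control period).
- read_camera(name): name is "scene" or "top" or "wrist"; returns a dict with "pixels" (480x640x3 uint8, blue, green, red), "range_z" (480x640 float32, m along the optical axis (not along the pixel's ray), 0 where there is no reading), "camera_matrix" (3x3 intrinsics, pixels), "cam_to_world" (4x4, takes a point from camera to world coordinates). Camera axes: x right, y down, z forward; pixel columns grow to the right and rows downward; lengths in m; the calibration is good to about 2 mm. The wrist camera is an equidistant fisheye: a pixel r from the principal point sees the ray r / f radians off the axis. A picture is of the moment at which its call begins.
- hand_in(): hands the job in, once; it reports no verdict.
Trained networks look in the newest picture that a camera, given by its name, has taken for a name from the list of things; names that differ only in an ending like _2 or _b are one class to them, and where a whole thing is asked for, a point or a joint stands for the part that bears it (a point fixed in the world has none). Each returns a list of dicts, best first, with "conf" (0 to 1); they miss things now and then, are a little off and sometimes report something else, mostly with a low value. They report only what shows in the picture. A call takes as long as a camera call. They do not tell look-alikes from the thing itself.
- spot_in(camera, label): "box" ([centre column, centre row, width, height] in pixels, round what is visible of it).
- cut_out(camera, label): "mask" (480x640 bool, what is visible of it) and "box" ([centre column, centre row, width, height] in pixels, round what is visible of it).
The state is a dict: "t": time; "q": joint angles; "joint_vel": joint speeds; "joint_torque": joint torques, N m; "eef_pos": TCP position; "tool_rot": TCP orientation; "contact_force": force on the tool from outside, world axes, zero at the start; "torque": the same for the moment, N m; "gripper_width": opening from 0.0 (shut) to 1.0 (fully open).
Only numpy, scipy, OpenCV 4.12 (cv2) and the standard library are available. Lean on these libraries where they do the work, as an engineer would, in place of code of your own. Each camera call takes 0.05 s, during which the arm holds its last target. There are 200 camera calls.

TASK

Take the metal riser post out of its grey storage block and screw it into the hub of the round microphone stand base: set it upright on the hub, turn it gently backwards (anticlockwise seen from above) until you feel it drop into the start of the thread, then run it in clockwise until its flange sits fully home on the hub rim, and let go. Do not force or cross-thread it (keep under 50 N on the post and base), and leave the microphone and the mug where they are.

Things in the scene. Friction and masses are not known exactly. Their poses are not given: they have to be found in the camera images.
- post_grip (a point): Centre of the round aluminium tube (28 mm diameter, 62 mm long) of the loose riser post, to be gripped at any yaw; z along the post. The flange (60 mm diameter, 8 mm thick) has its top 35 mm and its underside 43 mm below this point; the tube ends 27 mm above it, with a 16 mm brass stud 14 mm high on top. 0.25 to 0.5 kg. Starts upright in the grey block, flange resting on it.
- post_flange (a point): Centre of the flange's underside, on the post's axis; z along the post. Fully home when at socket, flange flat on the rim. Below it a 36 mm core runs down 23 mm, tapering to a 22 mm nose 31 mm down. Three thread lugs, 120 degrees apart, reach 48 mm diameter, undersides 20 mm below the flange. Where they meet the thread starts is not measured.
- post: The same riser post, origin at the centre of the flange's underside. On first contact its lugs mostly rest on top of the thread, flange 14 mm above the rim (up to 19 if on a stop rib). Turning clockwise there jams on a stop rib. Anticlockwise, after at most about 110 degrees, it drops 8.6 mm into the starts: flange 5.4 mm above the rim, and a stop rib blocks further anticlockwise turning.
- socket (a point): Centre of the hub's open top, level with the rim, 45 mm above the table; z up. Hub 60 mm outside, 50 mm inside diameter; three-start right-hand thread inside, 40 mm bore, about 1.2 mm side play. The starts (120 degrees apart, hidden, different each time) leave the lugs about 16 degrees of freedom. A light grip (about 25 N) lets the tube slip round before the thread is forced.
- stand_base: Fixed heavy round dark stand base, 150 mm diameter, 12 mm thick, with the hub in its middle; origin at the centre of its underside. Once dropped into the starts the post runs in clockwise, sinking 4.4 mm per radian (28 mm per turn) with about 1.5 mm axial play; flange home after about 68 to 84 degrees, and some 15 degrees later the thread stops hard.
- holder: Fixed grey storage block, 130 x 120 x 40 mm high, with a 54 mm hole through its middle in which the post stands at first; origin at the centre of its underside.
- microphone: Bystander: black handheld microphone lying on the table, about 180 mm long, 51 mm head. Origin under its middle at table level; x towards the head.
- mug: Bystander: white mug, 80 mm diameter, 90 mm high; origin at the centre of its underside.
Not all that is in view belongs to the job. Of the things that look like the post, the smaller one is meant. What is shaped like the holder but blue is not meant.

How it is judged:
By the outcome, as a careful person would: the job done as asked, in the order asked, and still so for the second after the job is handed in, with the robot touching nothing.
It also fails if it takes over 72 s, if anything falls off the work surface, if the arm or the gripper's body presses on something with over 40 N, if the wrist force passes 120 N, or if a joint passes its speed limit or range.

## Working session

There is one attempt and no reset: what is moved stays moved. The work goes in short steps, Python scripts to look and compute and a shell command to move; the robot and the scene stay as the last step left them, time stands still between calls to the robot, and variables do not carry over. Pictures are saved under pics/ and viewed, about 8 in all and at most 12, crops included, and the job is handed in when it is done.

```bash
mkdir -p pics; cat > h.py <<'E'
import numpy as np, cv2
from station import *
def pts(cam):
    z=cam["range_z"];K=cam["camera_matrix"];v,u=np.mgrid[:480,:640]
    P=np.stack([(u-K[0,2])/K[0,0]*z,(v-K[1,2])/K[1,1]*z,z],-1)
    T=cam["cam_to_world"];return P@T[:3,:3].T+T[:3,3]
E
python3 - <<'E'
from h import *
o=get_obs();print(o)
ims=[]
for n in("top","scene"):
    c=read_camera(n);W=pts(c);ims.append(c["pixels"]);cv2.imwrite(f"pics/{n}.png",c["pixels"]);np.savez(f"{n}.npz",**c)
    print(n,c["cam_to_world"][:3,3])
    for l in("post","stand_base","holder","microphone","mug"):
        for d in cut_out(n,l)[:4]:
            m=d["mask"]&(c["range_z"]>0);p=W[m]
            print(l,round(d["conf"],2),np.round(d["box"]),np.round(np.median(p,0),3) if len(p) else None, np.round(np.percentile(p,[2,98],axis=0),3).tolist() if len(p) else None)
cv2.imwrite("pics/both.png",cv2.resize(np.vstack(ims),None,fx=.62,fy=.62))
E
```

```text
{'t': 0.0, 'q': array([-1.37308388,  0.47781063,  0.02230412,  1.55646473, -0.01149316,
        1.10926194, -0.08311508]), 'joint_vel': array([ 0.00184629,  0.0003933 ,  0.0006068 , -0.00071388, -0.00124634,
       -0.00021212,  0.0008091 ]), 'joint_torque': array([ 2.14898392e-05, -5.96457589e+01,  1.60799168e+00, -2.81193101e+01,
        1.23925443e-02,  9.61483049e-03,  1.19508738e-05]), 'eef_pos': array([0.20304648, 0.64315518, 0.24931231]), 'tool_rot': array([ 0.69880476,  0.10704567,  0.69891245, -0.10832595]), 'contact_force': array([0.38939457, 0.35804358, 0.12016507]), 'torque': array([ 0.02135147,  0.02647366, -0.02385216]), 'gripper_width': 0.9999144256997866}
top [0.35994677 0.00875792 1.18869615]
post 0.96 [434. 187.  43.  39.] [ 0.662 -0.216  0.054] [[0.634, -0.259, 0.045], [0.705, -0.187, 0.156]]
post 0.81 [438. 262.  33.  32.] [ 0.512 -0.218  0.049] [[0.492, -0.251, 0.043], [0.544, -0.197, 0.125]]
stand_base 0.9 [213. 272.  78.  75.] [0.497 0.209 0.012] [[0.432, 0.143, 0.006], [0.565, 0.277, 0.045]]
stand_base 0.35 [436. 264.  30.  31.] [ 0.512 -0.218  0.049] [[0.49, 
[... 621 characters left out ...]
47.  85.] [ 0.687 -0.216  0.061] [[0.648, -0.257, 0.015], [0.712, -0.187, 0.156]]
stand_base 0.79 [423. 285.  76.  57.] [0.524 0.209 0.013] [[0.456, 0.142, 0.003], [0.573, 0.277, 0.046]]
holder 0.86 [239. 209.  66.  49.] [ 0.339 -0.217  0.039] [[0.246, -0.302, 0.002], [0.398, -0.146, 0.043]]
holder 0.6 [203. 254.  66.  56.] [ 0.558 -0.206  0.04 ] [[0.448, -0.29, 0.002], [0.596, -0.151, 0.046]]
holder 0.3 [422. 286.  79.  53.] [0.524 0.209 0.013] [[0.447, 0.141, 0.002], [0.573, 0.276, 0.046]]
microphone 0.83 [317. 266.  45.  61.] [0.559 0.01  0.038] [[0.415, -0.019, 0.001], [0.592, 0.026, 0.051]]
mug 0.7 [311. 339.  77.  82.] [0.763 0.041 0.06 ] [[0.709, -0.001, 0.011], [0.786, 0.103, 0.091]]
```

View pics/both.png

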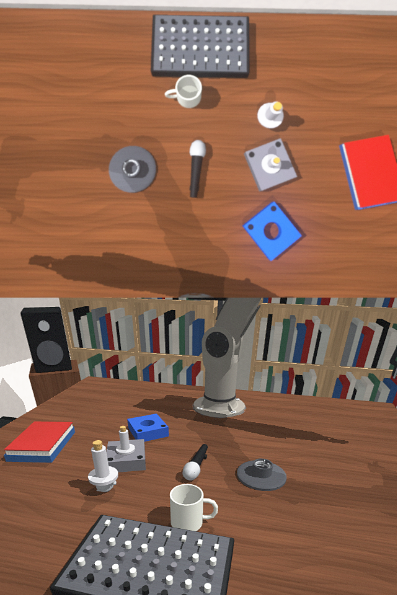

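Left half shows the hub base at about (213,272) in the top image, the grey block with the small post at (434,269), and the big look-alike post and blue block apart from them. I'll fit the post axis and the hub.

```bash
python3 - <<'E'
from h import *
from scipy.spatial.transform import Rotation as R
from scipy.optimize import least_squares
def fit(P,r=None):
    f=lambda p:np.hypot(P[:,0]-p[0],P[:,1]-p[1])-(p[2] if r is None else r)
    return least_squares(f,[*P[:,:2].mean(0),.03],loss="soft_l1",f_scale=.002).x
for n in("top","scene"):
    W=pts(np.load(n+".npz")).reshape(-1,3)
    near=lambda x,y,r,a,b:W[(np.hypot(W[:,0]-x,W[:,1]-y)<r)&(W[:,2]>a)&(W[:,2]<b)]
    for nm,a in dict(tube=(.515,-.222,.04,.06,.107),tubetop=(.515,-.222,.04,.107,.116),stud=(.515,-.222,.04,.118,.13),flange=(.515,-.222,.045,.044,.052),hub=(.499,.21,.045,.035,.05),disc=(.499,.21,.09,.008,.018)).items():
        P=near(*a);print(n,nm,len(P),P.mean(0).round(4),((P.min(0)+P.max(0))/2).round(4),np.round(fit(P),4), "fixr",np.round(fit(P,.014)[:2],4) if nm=="tube" else "")
c=read_camera("wrist");T=c["cam_to_world"];o=get_obs()
q=o["tool_rot"];Rt=R.from_quat([*q[1:],q[0]]).as_matrix()
print(Rt.round(3));print((Rt.T@(T[:3,3]-o["eef_pos"])).round(4));print((Rt.T@T[:3,:3]).round(3),c["camera_matrix"],tcp_to_tips)
E
```

```text
top tube 94 [ 0.5122 -0.2167  0.0855] [ 0.5168 -0.2243  0.0836] [ 0.5177 -0.2247  0.0133] fixr [ 0.5182 -0.2254]
top tubetop 97 [ 0.5167 -0.2223  0.1097] [ 0.5177 -0.2242  0.1113] [ 0.5183 -0.2254  0.0116] fixr 
top stud 72 [ 0.5176 -0.2246  0.1233] [ 0.5176 -0.2245  0.1236] [ 0.5176 -0.2248  0.0059] fixr 
top flange 451 [ 0.5139 -0.22    0.0473] [ 0.5164 -0.2198  0.0478] [ 0.5187 -0.2259  0.0245] fixr 
top hub 395 [0.4985 0.2104 0.0422] [0.4984 0.21   0.0423] [0.4984 0.21   0.026 ] fixr 
top disc 3475 [0.4976 0.2096 0.0116] [0.4992 0.211  0.013 ] [0.4991 0.2105 0.0541] fixr 
scene tube 307 [ 0.5285 -0.2213  0.0838] [ 0.5239 -0.2247  0.0837] [ 0.5195 -0.2263  0.0134] fixr [ 0.5189 -0.2267]
scene tubetop 82 [ 0.5257 -0.2235  0.1112] [ 0.5227 -0.2255  0.1116] [ 0.5193 -0.2267  0.0113] fixr 
scene stud 54 [ 0.5223 -0.2249  0.1231] [ 0.52   -0.2258  0.1224] [ 0.5204 -0.2254  0.0064] fixr 
scene flange 302 [ 0.5288 -0.2219  0.0486] [ 0.5205 -0.2252  0.0479] [ 0.5205 -0.2261  0.0242] fixr 
scene hub 446 [0.5025 0.2094 0.0418] [0.5017 0.2093 0.0416] [0.503  0.2093 0.0267] fixr 
scene disc 2118 [0.5206 0.2096 0.0124] [0.5063 0.2093 0.013 ] [0.5018 0.2095 0.0572] fixr 
[[-0.     0.301  0.954]
 [ 0.     0.954 -0.301]
 [-1.     0.    -0.   ]]
[-0.1236 -0.0008 -0.0845]
[[ 0.    -0.328  0.945]
 [ 1.     0.     0.   ]
 [-0.     0.945  0.328]] [[371.64829954   0.         322.40587702]
 [  0.         371.64829954 252.80562018]
 [  0.           0.           1.        ]] 0.019
```

```bash
python3 -m jog '[{"gripper":0,"dx":0.297,"dy":-0.433,"rz":-50},{"gripper":0,"dx":0.297,"dy":-0.433,"rz":-50},{"gripper":0,"dx":0.297,"dy":-0.433,"rz":-50},{"gripper":0,"dx":0.297,"dy":-0.433,"rz":-50},{"gripper":0,"dx":0.297,"dy":-0.433,"rz":-50},{"gripper":0,"dx":0.297,"dy":-0.433,"rz":-50},{"gripper":0,"dx":0.297,"dy":-0.433,"rz":-50},{"gripper":0,"dx":0.297,"dy":-0.433,"rz":-50},{"gripper":0,"dx":0.297,"dy":-0.433,"rz":-50},{"gripper":0,"dx":0.297,"dy":-0.433,"rz":-50}]' 25
python3 -m jog '[{"dz":0},{"dz":0},{"dz":0}]'
python3 - <<'E'
from h import *
print(get_obs()["q"].round(3),get_obs()["eef_pos"].round(4))
E
```

```text
[-1.373  0.477  0.022  1.555 -0.012  1.109 -0.083] [0.2032 0.6437 0.2503]$[0]: bad value
$[0]: bad value
```

```bash
python3 -m jog '[{"gripper":0.0,"dx":0.05,"dy":-0.07,"dz":0.0,"rx":0,"ry":0,"rz":-8}]' 25
```

```text
t: 0.75
eef_pos: [0.226, 0.6075, 0.2499]
tool_rot: [0.689, 0.154, 0.692, -0.152]
contact_force: [-0.3, -0.1, 0.4]
gripper_width: 1.001
```

```bash
python3 -m jog '[{"gripper":0,"dx":0.267,"dy":-0.392,"dz":0,"rx":0,"ry":0,"rz":-42},{"gripper":0,"dx":0.267,"dy":-0.392,"dz":0,"rx":0,"ry":0,"rz":-42},{"gripper":0,"dx":0.267,"dy":-0.392,"dz":0,"rx":0,"ry":0,"rz":-42},{"gripper":0,"dx":0.267,"dy":-0.392,"dz":0,"rx":0,"ry":0,"rz":-42},{"gripper":0,"dx":0.267,"dy":-0.392,"dz":0,"rx":0,"ry":0,"rz":-42},{"gripper":0,"dx":0.267,"dy":-0.392,"dz":0,"rx":0,"ry":0,"rz":-42},{"gripper":0,"dx":0.267,"dy":-0.392,"dz":0,"rx":0,"ry":0,"rz":-42},{"gripper":0,"dx":0.267,"dy":-0.392,"dz":0,"rx":0,"ry":0,"rz":-42},{"gripper":0,"dx":0.267,"dy":-0.392,"dz":0,"rx":0,"ry":0,"rz":-42},{"gripper":0,"dx":0.267,"dy":-0.392,"dz":0,"rx":0,"ry":0,"rz":-42}]' 25
python3 -m jog '[{"gripper":0,"dx":0,"dy":0,"dz":0,"rx":0,"ry":0,"rz":0},{"gripper":0,"dx":0,"dy":0,"dz":0,"rx":0,"ry":0,"rz":0}]'
cat >> h.py <<'E'
def wpts(c):
    K=c["camera_matrix"];z=c["range_z"];v,u=np.mgrid[:480,:640]
    a=(u-K[0,2])/K[0,0];b=(v-K[1,2])/K[1,1];th=np.hypot(a,b)+1e-9
    s=np.tan(np.minimum(th,1.5))/th
    P=np.stack([a*s*z,b*s*z,z],-1);T=c["cam_to_world"];return P@T[:3,:3].T+T[:3,3]
from scipy.optimize import least_squares
def fit(P,r=None):
    f=lambda p:np.hypot(P[:,0]-p[0],P[:,1]-p[1])-(p[2] if r is None else r)
    return least_squares(f,[*P[:,:2].mean(0),.03],loss="soft_l1",f_scale=.002).x
E
python3 - <<'E'
from h import *
o=get_obs();print(o["q"].round(3),o["eef_pos"].round(4))
c=read_camera("wrist");cv2.imwrite("pics/w1.png",c["pixels"]);np.savez("w1.npz",**c)
W=wpts(c).reshape(-1,3);W=W[c["range_z"].ravel()>0]
for nm,a in dict(hub=(.4995,.21,.045,.043,.049),disc=(.4995,.21,.09,.008,.02)).items():
    P=W[(np.hypot(W[:,0]-a[0],W[:,1]-a[1])<a[2])&(W[:,2]>a[3])&(W[:,2]<a[4])]
    print(nm,len(P),P.mean(0).round(4),((np.percentile(P,1,axis=0)+np.percentile(P,99,axis=0))/2).round(4),fit(P).round(4))
E
```

```text
t: 1.75
eef_pos: [0.5016, 0.2062, 0.2509]
tool_rot: [0.587, 0.395, 0.586, -0.395]
contact_force: [-0.3, -0.2, -0.1]
gripper_width: 1.0
t: 1.95
eef_pos: [0.4992, 0.2111, 0.2504]
tool_rot: [0.588, 0.393, 0.588, -0.393]
contact_force: [0.7, 0.8, 0.8]
gripper_width: 1.0
[-0.839  0.266  0.391  1.896 -0.12   1.002 -0.004] [0.4992 0.2111 0.2504]
hub 984 [0.4986 0.2108 0.0448] [0.4991 0.2097 0.0448] [0.4991 0.2099 0.0272]
disc 13883 [0.4975 0.2139 0.0117] [0.499  0.2101 0.0111] [0.4994 0.2094 0.0549]
```

View pics/w1.png

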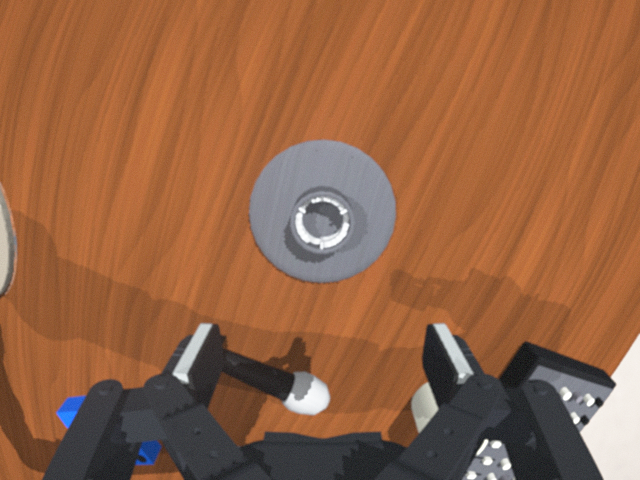

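The wrist view shows the hub at (322,222), fitting to (0.499, 0.210), which agrees with the other cameras. On to the post.

```bash
python3 -m jog '[{"gripper":0,"dx":0.019,"dy":-0.436,"dz":0,"rx":0,"ry":0,"rz":0},{"gripper":0,"dx":0.019,"dy":-0.436,"dz":0,"rx":0,"ry":0,"rz":0},{"gripper":0,"dx":0.019,"dy":-0.436,"dz":0,"rx":0,"ry":0,"rz":0},{"gripper":0,"dx":0.019,"dy":-0.436,"dz":0,"rx":0,"ry":0,"rz":0},{"gripper":0,"dx":0.019,"dy":-0.436,"dz":0,"rx":0,"ry":0,"rz":0},{"gripper":0,"dx":0.019,"dy":-0.436,"dz":0,"rx":0,"ry":0,"rz":0},{"gripper":0,"dx":0.019,"dy":-0.436,"dz":0,"rx":0,"ry":0,"rz":0},{"gripper":0,"dx":0.019,"dy":-0.436,"dz":0,"rx":0,"ry":0,"rz":0},{"gripper":0,"dx":0.019,"dy":-0.436,"dz":0,"rx":0,"ry":0,"rz":0},{"gripper":0,"dx":0.019,"dy":-0.436,"dz":0,"rx":0,"ry":0,"rz":0}]' 25
python3 -m jog '[{"gripper":0,"dx":0,"dy":0,"dz":0,"rx":0,"ry":0,"rz":0},{"gripper":0,"dx":0,"dy":0,"dz":0,"rx":0,"ry":0,"rz":0}]'
python3 - <<'E'
from h import *
o=get_obs();print(o["q"].round(3),o["eef_pos"].round(4))
c=read_camera("wrist");cv2.imwrite("pics/w2.png",c["pixels"])
W=wpts(c).reshape(-1,3);W=W[c["range_z"].ravel()>0]
for nm,a in dict(flange=(.518,-.2255,.04,.0455,.051),tube=(.518,-.2255,.03,.06,.107),top=(.518,-.2255,.03,.108,.113),stud=(.518,-.2255,.03,.121,.13)).items():
    P=W[(np.hypot(W[:,0]-a[0],W[:,1]-a[1])<a[2])&(W[:,2]>a[3])&(W[:,2]<a[4])]
    print(nm,len(P),P.mean(0).round(4),((np.percentile(P,1,axis=0)+np.percentile(P,99,axis=0))/2).round(4),fit(P).round(4))
    if nm=="tube":print(fit(P,.014).round(4))
E
```

```text
t: 3.0
eef_pos: [0.5178, -0.2293, 0.2507]
tool_rot: [0.588, 0.394, 0.586, -0.395]
contact_force: [-0.7, -0.3, 0.2]
gripper_width: 1.0
t: 3.2
eef_pos: [0.5189, -0.2223, 0.25]
tool_rot: [0.588, 0.392, 0.589, -0.392]
contact_force: [-0.2, 1.0, 0.4]
gripper_width: 1.0
[-0.18   0.331  0.598  1.855 -0.218  1.021  0.903] [ 0.5189 -0.2223  0.25  ]
flange 1913 [ 0.5153 -0.2188  0.048 ] [ 0.518  -0.2243  0.048 ] [ 0.5186 -0.2275  0.024 ]
tube 456 [ 0.514  -0.2158  0.0854] [ 0.5165 -0.2204  0.0835] [ 0.518  -0.2263  0.0138]
[ 0.5181 -0.2265  0.03  ]
top 487 [ 0.5165 -0.2224  0.11  ] [ 0.5179 -0.2256  0.1101] [ 0.5182 -0.2268  0.0116]
stud 433 [ 0.5178 -0.2257  0.1238] [ 0.5179 -0.2261  0.1234] [ 0.5178 -0.2258  0.0059]
```

View pics/w2.png

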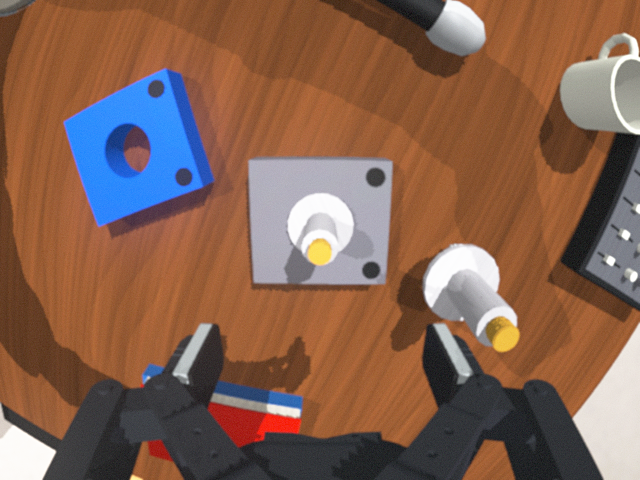

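Post fits at (0.518, -0.226): grey block at (320,220), stud at (320,250), large look-alike right at (470,290). Descending.

```bash
python3 -m jog '[{"gripper":0,"dx":-0.001,"dy":-0.0035,"dz":-0.04,"rx":0,"ry":0,"rz":0},{"gripper":0,"dx":-0.001,"dy":-0.0035,"dz":-0.07,"rx":0,"ry":0,"rz":0},{"gripper":0,"dx":-0.001,"dy":-0.0035,"dz":-0.10,"rx":0,"ry":0,"rz":0},{"gripper":0,"dx":-0.001,"dy":-0.0035,"dz":-0.13,"rx":0,"ry":0,"rz":0},{"gripper":0,"dx":-0.001,"dy":-0.0035,"dz":-0.155,"rx":0,"ry":0,"rz":0},{"gripper":0,"dx":-0.001,"dy":-0.0035,"dz":-0.165,"rx":0,"ry":0,"rz":0},{"gripper":0,"dx":-0.001,"dy":-0.0035,"dz":-0.165,"rx":0,"ry":0,"rz":0},{"gripper":0,"dx":-0.001,"dy":-0.0035,"dz":-0.165,"rx":0,"ry":0,"rz":0}]' 25
```

```text
t: 4.05
eef_pos: [0.5181, -0.2282, 0.0863]
tool_rot: [0.588, 0.393, 0.588, -0.392]
contact_force: [-0.0, -0.9, -0.3]
gripper_width: 0.999
```

```bash
python3 -m jog '[{"gripper":0,"dx":0,"dy":0.002,"dz":-0.001,"rx":0,"ry":0,"rz":0},{"gripper":1,"dx":0,"dy":0.002,"dz":-0.001,"rx":0,"ry":0,"rz":0},{"gripper":1,"dx":0,"dy":0.002,"dz":-0.001,"rx":0,"ry":0,"rz":0},{"gripper":1,"dx":0,"dy":0.002,"dz":-0.001,"rx":0,"ry":0,"rz":0},{"gripper":1,"dx":0,"dy":0.002,"dz":-0.001,"rx":0,"ry":0,"rz":0},{"gripper":1,"dx":0,"dy":0.002,"dz":-0.001,"rx":0,"ry":0,"rz":0},{"gripper":1,"dx":0,"dy":0.002,"dz":-0.001,"rx":0,"ry":0,"rz":0}]' 40
```

```text
t: 4.75
eef_pos: [0.5175, -0.2266, 0.0846]
tool_rot: [0.588, 0.393, 0.588, -0.393]
contact_force: [-1.1, 1.2, 5.3]
gripper_width: 0.315
```

```bash
python3 -m jog '[{"gripper":1,"dx":0,"dy":0,"dz":0,"rx":0,"ry":0,"rz":0},{"gripper":1,"dx":0,"dy":0,"dz":0,"rx":0,"ry":0,"rz":0},{"gripper":1,"dx":0,"dy":0,"dz":0,"rx":0,"ry":0,"rz":0}]' 40
```

```text
t: 5.05
eef_pos: [0.5175, -0.2266, 0.0847]
tool_rot: [0.588, 0.393, 0.588, -0.393]
contact_force: [-1.4, 1.5, 5.8]
gripper_width: 0.318
```

```bash
python3 -m jog '[{"gripper":1,"dx":0,"dy":0,"dz":0.01,"rx":0,"ry":0,"rz":0},{"gripper":1,"dx":0,"dy":0,"dz":0.025,"rx":0,"ry":0,"rz":0},{"gripper":1,"dx":0,"dy":0,"dz":0.045,"rx":0,"ry":0,"rz":0},{"gripper":1,"dx":0,"dy":0,"dz":0.07,"rx":0,"ry":0,"rz":0},{"gripper":1,"dx":0,"dy":0,"dz":0.09,"rx":0,"ry":0,"rz":0},{"gripper":1,"dx":0,"dy":0,"dz":0.105,"rx":0,"ry":0,"rz":0},{"gripper":1,"dx":0,"dy":0,"dz":0.11,"rx":0,"ry":0,"rz":0},{"gripper":1,"dx":0,"dy":0,"dz":0.11,"rx":0,"ry":0,"rz":0}]' 40
python3 -m jog '[{"gripper":1,"dx":0,"dy":0.02,"dz":0,"rx":0,"ry":0,"rz":0},{"gripper":1,"dx":0,"dy":0.05,"dz":0,"rx":0,"ry":0,"rz":0},{"gripper":1,"dx":0,"dy":0.09,"dz":0,"rx":0,"ry":0,"rz":0},{"gripper":1,"dx":0,"dy":0.13,"dz":0,"rx":0,"ry":0,"rz":0},{"gripper":1,"dx":0,"dy":0.17,"dz":0,"rx":0,"ry":0,"rz":0},{"gripper":1,"dx":0,"dy":0.21,"dz":0,"rx":0,"ry":0,"rz":0},{"gripper":1,"dx":0,"dy":0.25,"dz":0,"rx":0,"ry":0,"rz":0},{"gripper":1,"dx":0,"dy":0.29,"dz":0,"rx":0,"ry":0,"rz":0},{"gripper":1,"dx":0,"dy":0.33,"dz":0,"rx":0,"ry":0,"rz":0},{"gripper":1,"dx":-0.01,"dy":0.365,"dz":0,"rx":0,"ry":0,"rz":0}]'
python3 -m jog '[{"gripper":1,"dx":-0.004,"dy":0.03,"dz":0,"rx":0,"ry":0,"rz":0},{"gripper":1,"dx":-0.008,"dy":0.055,"dz":0,"rx":0,"ry":0,"rz":0},{"gripper":1,"dx":-0.008,"dy":0.068,"dz":0,"rx":0,"ry":0,"rz":0},{"gripper":1,"dx":-0.008,"dy":0.071,"dz":0,"rx":0,"ry":0,"rz":0},{"gripper":1,"dx":-0.008,"dy":0.071,"dz":0,"rx":0,"ry":0,"rz":0},{"gripper":1,"dx":-0.008,"dy":0.071,"dz":0,"rx":0,"ry":0,"rz":0}]'
python3 - <<'E'
from h import *
o=get_obs();print(o["q"].round(3),o["eef_pos"].round(4))
z=o["eef_pos"][2]-.0847
for n in("wrist","top","scene"):
    c=read_camera(n);np.savez("c_"+n+".npz",**c)
    cv2.imwrite(f"pics/{n}3.png",c["pixels"]);V=c["range_z"].ravel()>0
    W=(wpts if n=="wrist" else pts)(c).reshape(-1,3)[V]
    e=o["eef_pos"]
    for nm,lo,hi,r in(("flange",.044,.05,.045),("core",.010,.036,.03),("hubrim",None,None,.04)):
        if lo is None: s=(W[:,2]>.043)&(W[:,2]<.048)
        else: s=(W[:,2]>lo+z)&(W[:,2]<hi+z)
        P=W[s&(np.hypot(W[:,0]-e[0],W[:,1]-e[1])<r)]
        if len(P)>20:print(n,nm,len(P),P.mean(0).round(4),((np.percentile(P,1,axis=0)+np.percentile(P,99,axis=0))/2).round(4),fit(P).round(4))
E
```

```text
t: 5.85
eef_pos: [0.5175, -0.2264, 0.1949]
tool_rot: [0.588, 0.393, 0.588, -0.393]
contact_force: [0.7, 0.0, -2.5]
gripper_width: 0.321
t: 6.85
eef_pos: [0.5072, 0.1408, 0.1934]
tool_rot: [0.588, 0.392, 0.588, -0.393]
contact_force: [0.3, 1.0, -2.4]
gripper_width: 0.315
t: 7.45
eef_pos: [0.4996, 0.2075, 0.1941]
tool_rot: [0.587, 0.393, 0.587, -0.394]
contact_force: [0.6, -0.7, -3.3]
gripper_width: 0.32
[-0.887  0.344  0.468  1.958 -0.197  0.884  0.072] [0.4996 0.2075 0.1941]
wrist flange 5245 [0.4938 0.2205 0.1573] [0.4982 0.2152 0.1565] [0.4995 0.2067 0.0242]
wrist hubrim 946 [0.4946 0.2213 0.0448] [0.4989 0.2142 0.0447] [0.499  0.2099 0.0272]
top flange 215 [0.5008 0.1891 0.1567] [0.5008 0.1886 0.1565] [0.4979 0.2235 0.037 ]
top hubrim 65 [0.4953 0.1915 0.045 ] [0.4971 0.1955 0.0454] [0.4988 0.2106 0.0274]
scene flange 321 [0.5114 0.2072 0.1576] [0.5047 0.2075 0.1565] [0.5024 0.2075 0.025 ]
scene core 196 [0.5137 0.2082 0.1344] [0.5101 0.2097 0.1324] [0.4988 0.2079 0.0187]
scene hubrim 195 [0.5022 0.2089 0.0452] [0.5011 0.2091 0.0453] [0.5017 0.2094 0.0275]
```

View pics/wrist3.png

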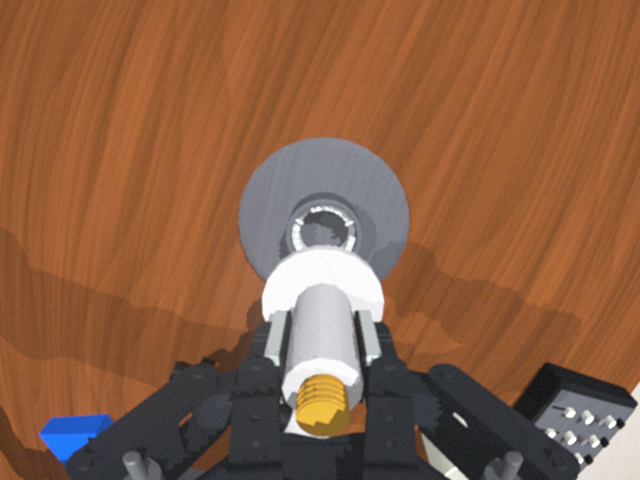

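Post hangs upright in the jaws, flange just below-left of the hub ring at (325,235) in parallax. Correct y by 2 mm and go down to just above the rim.

```bash
python3 -m jog '[{"gripper":1,"dx":0,"dy":0.002,"dz":-0.02,"rx":0,"ry":0,"rz":0},{"gripper":1,"dx":0,"dy":0.002,"dz":-0.04,"rx":0,"ry":0,"rz":0},{"gripper":1,"dx":0,"dy":0.002,"dz":-0.06,"rx":0,"ry":0,"rz":0},{"gripper":1,"dx":0,"dy":0.002,"dz":-0.075,"rx":0,"ry":0,"rz":0},{"gripper":1,"dx":0,"dy":0.002,"dz":-0.081,"rx":0,"ry":0,"rz":0},{"gripper":1,"dx":0,"dy":0.002,"dz":-0.081,"rx":0,"ry":0,"rz":0},{"gripper":1,"dx":0,"dy":0.002,"dz":-0.081,"rx":0,"ry":0,"rz":0}]' 25
python3 - <<'E'
from h import *
o=get_obs();e=o["eef_pos"];print(e.round(4),o["contact_force"].round(2),o["torque"].round(2))
for n in("scene","wrist"):
    c=read_camera(n);cv2.imwrite(f"pics/{n}4.png",c["pixels"])
    V=c["range_z"].ravel()>0
    W=(wpts if n=="wrist" else pts)(c).reshape(-1,3)[V]
    for nm,lo,hi,r in(("flangetop",.073,.077,.04),("flangeside",.068,.073,.04),("core",.05,.064,.03),("hub",.02,.046,.04),("tube",.08,.10,.02)):
        P=W[(W[:,2]>lo)&(W[:,2]<hi)&(np.hypot(W[:,0]-e[0],W[:,1]-e[1])<r)]
        if len(P)>20:
            R={"core":.018,"flangeside":.03,"hub":.03,"tube":.014}.get(nm)
            print(n,nm,len(P),((np.percentile(P,1,axis=0)+np.percentile(P,99,axis=0))/2).round(4),fit(P).round(4),fit(P,R)[:2].round(4))
im=cv2.imread("pics/scene4.png")[200:340,340:500];cv2.imwrite("pics/s4c.png",cv2.resize(im,None,fx=4,fy=4,interpolation=cv2.INTER_CUBIC))
E
```

```text
t: 8.3
eef_pos: [0.4999, 0.2114, 0.114]
tool_rot: [0.588, 0.393, 0.588, -0.393]
contact_force: [0.2, 0.2, -2.2]
gripper_width: 0.315
[0.4999 0.2114 0.114 ] [ 0.16  0.24 -2.18] [-0.01 -0.02  0.03]
scene flangetop 72 [0.5076 0.212  0.0751] [0.5017 0.2115 0.0284] [0.5017 0.2115]
scene flangeside 45 [0.5158 0.2096 0.0713] [0.5001 0.2111 0.0296] [0.4996 0.2112]
scene core 110 [0.5111 0.2137 0.0566] [0.5    0.2113 0.0185] [0.5005 0.2113]
scene hub 503 [0.5059 0.2091 0.033 ] [0.5035 0.2092 0.0267] [0.4998 0.2096]
scene tube 106 [0.5048 0.2099 0.0897] [0.5002 0.2113 0.014 ] [0.5002 0.2113]
wrist flangetop 1205 [0.4983 0.2193 0.0751] [0.4986 0.214  0.024 ] [0.4986 0.214 ]
wrist flangeside 167 [0.4949 0.2293 0.0713] [0.4996 0.2116 0.0297] [0.4998 0.2113]
wrist hub 1881 [0.4939 0.2243 0.0334] [0.4996 0.2093 0.0291] [0.5001 0.2084]
wrist tube 1129 [0.4982 0.2174 0.09  ] [0.4996 0.2114 0.0139] [0.4997 0.2113]
```

View pics/s4c.png

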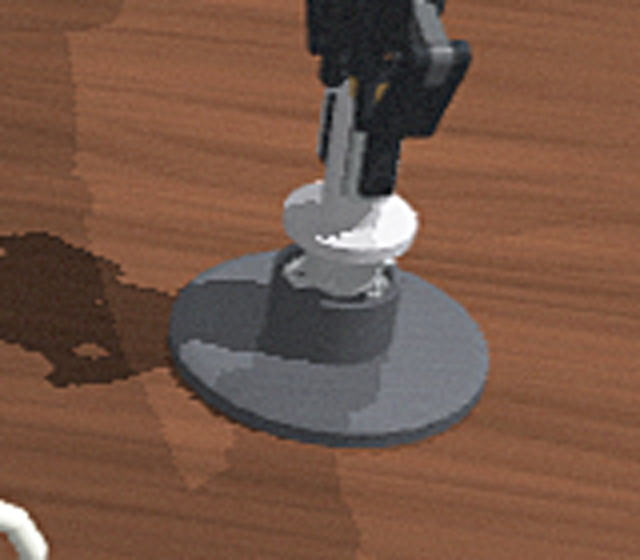

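```bash
python3 -m jog '[{"gripper":1,"dx":-0.0003,"dy":-0.0018,"dz":0,"rx":0,"ry":0,"rz":0},{"gripper":1,"dx":-0.0003,"dy":-0.0018,"dz":0,"rx":0,"ry":0,"rz":0},{"gripper":1,"dx":-0.0003,"dy":-0.0018,"dz":-0.002,"rx":0,"ry":0,"rz":0},{"gripper":1,"dx":-0.0003,"dy":-0.0018,"dz":-0.004,"rx":0,"ry":0,"rz":0},{"gripper":1,"dx":-0.0003,"dy":-0.0018,"dz":-0.006,"rx":0,"ry":0,"rz":0},{"gripper":1,"dx":-0.0003,"dy":-0.0018,"dz":-0.006,"rx":0,"ry":0,"rz":0}]' 25
python3 -m jog '[{"gripper":1,"dx":0,"dy":0,"dz":-0.0015,"rx":0,"ry":0,"rz":0},{"gripper":1,"dx":0,"dy":0,"dz":-0.003,"rx":0,"ry":0,"rz":0},{"gripper":1,"dx":0,"dy":0,"dz":-0.003,"rx":0,"ry":0,"rz":0}]' 25
```

```text
t: 9.0
eef_pos: [0.4987, 0.2097, 0.1069]
tool_rot: [0.588, 0.393, 0.588, -0.393]
contact_force: [0.2, 0.6, -2.9]
gripper_width: 0.319
t: 9.3
eef_pos: [0.4988, 0.2097, 0.1041]
tool_rot: [0.588, 0.393, 0.588, -0.393]
contact_force: [-1.2, -0.6, -2.5]
gripper_width: 0.315
```

```bash
python3 -m jog '[{"gripper":1,"dx":0.0003,"dy":0,"dz":-0.0005,"rx":0,"ry":0,"rz":0},{"gripper":1,"dx":0.0003,"dy":0,"dz":-0.001,"rx":0,"ry":0,"rz":0},{"gripper":1,"dx":0.0003,"dy":0,"dz":-0.001,"rx":0,"ry":0,"rz":0}]' 25
python3 -m jog '[{"gripper":1,"dx":0,"dy":0,"dz":-0.0005,"rx":0,"ry":0,"rz":0},{"gripper":1,"dx":0,"dy":0,"dz":-0.001,"rx":0,"ry":0,"rz":0}]' 25
```

```text
t: 9.6
eef_pos: [0.4994, 0.2097, 0.1035]
tool_rot: [0.588, 0.393, 0.588, -0.393]
contact_force: [-1.5, -0.0, -0.3]
gripper_width: 0.316
t: 9.8
eef_pos: [0.4995, 0.2098, 0.1031]
tool_rot: [0.588, 0.393, 0.588, -0.393]
contact_force: [-2.8, -1.1, 11.1]
gripper_width: 0.311
```

```bash
python3 -m jog '[{"gripper":1,"dx":0,"dy":0,"dz":0,"rx":0,"ry":0,"rz":5},{"gripper":1,"dx":0,"dy":0,"dz":0,"rx":0,"ry":0,"rz":10},{"gripper":1,"dx":0,"dy":0,"dz":0,"rx":0,"ry":0,"rz":10}]' 25
python3 -c "
from station import *;o=get_obs();print(o['torque'].round(2),o['q'].round(2),o['contact_force'].round(1))"
python3 -m jog '[{"gripper":1,"dx":0,"dy":0,"dz":0,"rx":0,"ry":0,"rz":5},{"gripper":1,"dx":0,"dy":0,"dz":0,"rx":0,"ry":0,"rz":10},{"gripper":1,"dx":0,"dy":0,"dz":0,"rx":0,"ry":0,"rz":10}]' 25
python3 -c "
from station import *;o=get_obs();print(o['torque'].round(2),o['q'].round(2),o['contact_force'].round(1))"
```

```text
t: 10.1
eef_pos: [0.5003, 0.21, 0.1032]
tool_rot: [0.62, 0.341, 0.62, -0.339]
contact_force: [-0.2, -0.1, 6.8]
gripper_width: 0.313
[-0.11  0.13  0.13] [-0.79  0.47  0.36  2.02 -0.25  0.69  0.29] [-0.2 -0.1  6.8]
t: 10.4
eef_pos: [0.5005, 0.2101, 0.1032]
tool_rot: [0.648, 0.286, 0.647, -0.284]
contact_force: [-0.1, -0.1, 5.3]
gripper_width: 0.318
[-0.14 -0.11  0.11] [-0.76  0.47  0.31  2.01 -0.22  0.69  0.43] [-0.1 -0.1  5.3]
```

```bash
for i in 1; do python3 -m jog '[{"gripper":1,"dx":0,"dy":0,"dz":-0.0003,"rx":0,"ry":0,"rz":6},{"gripper":1,"dx":0,"dy":0,"dz":-0.0003,"rx":0,"ry":0,"rz":12},{"gripper":1,"dx":0,"dy":0,"dz":-0.0003,"rx":0,"ry":0,"rz":12}]' 25;done
python3 -c "
from station import *;o=get_obs();print(o['torque'].round(2),o['q'].round(2))"
python3 -m jog '[{"gripper":1,"dx":0,"dy":0,"dz":0,"rx":0,"ry":0,"rz":6},{"gripper":1,"dx":0,"dy":0,"dz":0,"rx":0,"ry":0,"rz":12},{"gripper":1,"dx":0,"dy":0,"dz":0,"rx":0,"ry":0,"rz":12}]' 25
python3 -c "
from station import *;o=get_obs();print(o['torque'].round(2),o['q'].round(2))"
```

```text
t: 10.7
eef_pos: [0.5009, 0.2097, 0.103]
tool_rot: [0.674, 0.217, 0.672, -0.215]
contact_force: [1.7, -1.2, 6.8]
gripper_width: 0.314
[-0.23 -0.34  0.13] [-0.72  0.46  0.26  2.01 -0.18  0.69  0.6 ]
t: 11.0
eef_pos: [0.4988, 0.2094, 0.1015]
tool_rot: [0.692, 0.145, 0.692, -0.145]
contact_force: [-0.1, -1.0, -2.6]
gripper_width: 0.314
[-0.12 -0.19 -0.02] [-0.67  0.46  0.2   2.01 -0.14  0.69  0.78]
```

Force fell to hanging weight and the tool dipped: the start has been found. Lowering into it.

```bash
python3 -m jog '[{"gripper":1,"dx":0,"dy":0,"dz":-0.001,"rx":0,"ry":0,"rz":0},{"gripper":1,"dx":0,"dy":0,"dz":-0.002,"rx":0,"ry":0,"rz":0},{"gripper":1,"dx":0,"dy":0,"dz":-0.002,"rx":0,"ry":0,"rz":0}]' 25
python3 -m jog '[{"gripper":1,"dx":0,"dy":0,"dz":-0.001,"rx":0,"ry":0,"rz":0},{"gripper":1,"dx":0,"dy":0,"dz":-0.001,"rx":0,"ry":0,"rz":0}]' 25
python3 -c "
from station import *;o=get_obs();print(o['torque'].round(2),o['eef_pos'].round(4))"
```

```text
t: 11.3
eef_pos: [0.499, 0.2097, 0.0996]
tool_rot: [0.692, 0.145, 0.692, -0.145]
contact_force: [-0.7, -0.3, -2.6]
gripper_width: 0.32
t: 11.5
eef_pos: [0.499, 0.2097, 0.0988]
tool_rot: [0.692, 0.144, 0.692, -0.144]
contact_force: [-0.0, -0.3, -3.5]
gripper_width: 0.314
[-0.01 -0.07  0.03] [0.499  0.2097 0.0988]
```

```bash
python3 -m jog '[{"gripper":1,"dx":0,"dy":0,"dz":-0.001,"rx":0,"ry":0,"rz":0},{"gripper":1,"dx":0,"dy":0,"dz":-0.002,"rx":0,"ry":0,"rz":0},{"gripper":1,"dx":0,"dy":0,"dz":-0.002,"rx":0,"ry":0,"rz":0}]' 25
python3 -m jog '[{"gripper":1,"dx":0,"dy":0,"dz":-0.001,"rx":0,"ry":0,"rz":0},{"gripper":1,"dx":0,"dy":0,"dz":-0.001,"rx":0,"ry":0,"rz":0}]' 25
python3 -m jog '[{"gripper":1,"dx":0,"dy":0,"dz":-0.0005,"rx":0,"ry":0,"rz":0},{"gripper":1,"dx":0,"dy":0,"dz":-0.0005,"rx":0,"ry":0,"rz":0}]' 25
python3 -m jog '[{"gripper":1,"dx":0,"dy":0,"dz":-0.0005,"rx":0,"ry":0,"rz":0},{"gripper":1,"dx":0,"dy":0,"dz":-0.0005,"rx":0,"ry":0,"rz":0}]' 25
python3 -c "
from station import *;o=get_obs();print(o['torque'].round(2),o['eef_pos'].round(4))"
```

```text
t: 11.8
eef_pos: [0.4991, 0.2097, 0.0969]
tool_rot: [0.692, 0.144, 0.692, -0.144]
contact_force: [-0.1, -0.2, -2.6]
gripper_width: 0.316
t: 12.0
eef_pos: [0.4992, 0.2097, 0.0959]
tool_rot: [0.692, 0.144, 0.692, -0.144]
contact_force: [-0.7, -0.2, -3.3]
gripper_width: 0.315
t: 12.2
eef_pos: [0.4993, 0.2097, 0.0954]
tool_rot: [0.692, 0.144, 0.692, -0.144]
contact_force: [0.7, -0.8, -2.5]
gripper_width: 0.318
t: 12.4
eef_pos: [0.4993, 0.2097, 0.095]
tool_rot: [0.692, 0.144, 0.692, -0.144]
contact_force: [-0.0, -0.3, -1.9]
gripper_width: 0.312
[-0.01 -0.    0.03] [0.4993 0.2097 0.095 ]
```

```bash
python3 -m jog '[{"gripper":1,"dx":0,"dy":0,"dz":-0.0005,"rx":0,"ry":0,"rz":0},{"gripper":1,"dx":0,"dy":0,"dz":-0.0005,"rx":0,"ry":0,"rz":0}]' 25
python3 -m jog '[{"gripper":1,"dx":0,"dy":0,"dz":0,"rx":0,"ry":0,"rz":5},{"gripper":1,"dx":0,"dy":0,"dz":0,"rx":0,"ry":0,"rz":5}]' 25
python3 -c "
from station import *;o=get_obs();print(o['torque'].round(2),o['eef_pos'].round(4))"
```

```text
t: 12.6
eef_pos: [0.4994, 0.2098, 0.0948]
tool_rot: [0.692, 0.144, 0.692, -0.144]
contact_force: [-1.3, -0.1, 1.1]
gripper_width: 0.316
t: 12.8
eef_pos: [0.4996, 0.21, 0.0948]
tool_rot: [0.698, 0.114, 0.698, -0.113]
contact_force: [0.1, -0.4, 0.8]
gripper_width: 0.316
[-0.03  0.09  0.05] [0.4996 0.21   0.0948]
```

```bash
python3 -m jog '[{"gripper":1,"dx":0,"dy":0,"dz":0,"rx":0,"ry":0,"rz":-5},{"gripper":1,"dx":0,"dy":0,"dz":0,"rx":0,"ry":0,"rz":-10},{"gripper":1,"dx":0,"dy":0,"dz":0,"rx":0,"ry":0,"rz":-10}]' 25
python3 -c "
from station import *;o=get_obs();print(o['torque'].round(2))"
python3 -m jog '[{"gripper":1,"dx":0,"dy":0,"dz":-0.0004,"rx":0,"ry":0,"rz":-5},{"gripper":1,"dx":0,"dy":0,"dz":-0.0008,"rx":0,"ry":0,"rz":-10},{"gripper":1,"dx":0,"dy":0,"dz":-0.0008,"rx":0,"ry":0,"rz":-10}]' 25
python3 -c "
from station import *;o=get_obs();print(o['torque'].round(2))"
python3 -m jog '[{"gripper":1,"dx":0,"dy":0,"dz":-0.0004,"rx":0,"ry":0,"rz":-5},{"gripper":1,"dx":0,"dy":0,"dz":-0.0008,"rx":0,"ry":0,"rz":-10},{"gripper":1,"dx":0,"dy":0,"dz":-0.0008,"rx":0,"ry":0,"rz":-10}]' 25
python3 -c "
from station import *;o=get_obs();print(o['torque'].round(2),o['q'].round(2))"
```

```text
t: 13.1
eef_pos: [0.4998, 0.2098, 0.0948]
tool_rot: [0.685, 0.175, 0.685, -0.175]
contact_force: [0.1, 0.1, 1.1]
gripper_width: 0.325
[-0.04 -0.12 -0.08]
t: 13.4
eef_pos: [0.4996, 0.2098, 0.0939]
tool_rot: [0.668, 0.233, 0.667, -0.233]
contact_force: [0.6, -0.1, 1.4]
gripper_width: 0.319
[-0.06 -0.02 -0.04]
t: 13.7
eef_pos: [0.4996, 0.2099, 0.0931]
tool_rot: [0.645, 0.29, 0.645, -0.29]
contact_force: [1.2, -0.2, 2.7]
gripper_width: 0.317
[-0.03 -0.01 -0.14] [-0.76  0.48  0.31  2.02 -0.23  0.67  0.43]
```

```bash
python3 -m jog '[{"gripper":1,"dx":0,"dy":0,"dz":-0.0004,"rx":0,"ry":0,"rz":-5},{"gripper":1,"dx":0,"dy":0,"dz":-0.0008,"rx":0,"ry":0,"rz":-10},{"gripper":1,"dx":0,"dy":0,"dz":-0.0008,"rx":0,"ry":0,"rz":-10}]' 25
python3 -c "
from station import *;o=get_obs();print(o['torque'].round(2))"
python3 -m jog '[{"gripper":1,"dx":0,"dy":0,"dz":-0.0004,"rx":0,"ry":0,"rz":-5},{"gripper":1,"dx":0,"dy":0,"dz":-0.0008,"rx":0,"ry":0,"rz":-10},{"gripper":1,"dx":0,"dy":0,"dz":-0.0008,"rx":0,"ry":0,"rz":-10}]' 25
python3 -c "
from station import *;o=get_obs();print(o['torque'].round(2))"
python3 -m jog '[{"gripper":1,"dx":0,"dy":0,"dz":-0.0004,"rx":0,"ry":0,"rz":-5},{"gripper":1,"dx":0,"dy":0,"dz":-0.0008,"rx":0,"ry":0,"rz":-10},{"gripper":1,"dx":0,"dy":0,"dz":-0.0008,"rx":0,"ry":0,"rz":-10}]' 25
python3 -c "
from station import *;o=get_obs();print(o['torque'].round(2),o['q'].round(2))"
```

```text
t: 14.0
eef_pos: [0.4996, 0.2099, 0.0924]
tool_rot: [0.618, 0.345, 0.617, -0.345]
contact_force: [-0.1, -0.2, 3.1]
gripper_width: 0.317
[-0.   -0.02 -0.16]
t: 14.3
eef_pos: [0.4996, 0.2099, 0.0915]
tool_rot: [0.585, 0.397, 0.585, -0.397]
contact_force: [-0.0, -0.4, 4.1]
gripper_width: 0.315
[-0.01 -0.13 -0.11]
t: 14.6
eef_pos: [0.4997, 0.21, 0.0908]
tool_rot: [0.549, 0.447, 0.548, -0.446]
contact_force: [0.8, 0.4, 4.0]
gripper_width: 0.319
[ 0.1  -0.12 -0.15] [-0.86  0.51  0.45  2.03 -0.34  0.68  0.01]
```

```bash
python3 -m jog '[{"gripper":1,"dx":0,"dy":0,"dz":-0.0004,"rx":0,"ry":0,"rz":-5},{"gripper":1,"dx":0,"dy":0,"dz":-0.0008,"rx":0,"ry":0,"rz":-10},{"gripper":1,"dx":0,"dy":0,"dz":-0.0008,"rx":0,"ry":0,"rz":-10}]' 25
python3 -c "
from station import *;o=get_obs();print(o['torque'].round(2))"
python3 -m jog '[{"gripper":1,"dx":0,"dy":0,"dz":-0.0004,"rx":0,"ry":0,"rz":-5},{"gripper":1,"dx":0,"dy":0,"dz":-0.0006,"rx":0,"ry":0,"rz":-8},{"gripper":1,"dx":0,"dy":0,"dz":-0.0006,"rx":0,"ry":0,"rz":-8}]' 25
python3 -c "
from station import *;o=get_obs();print(o['torque'].round(2),o['q'].round(2))"
```

```text
t: 14.9
eef_pos: [0.4997, 0.2098, 0.09]
tool_rot: [0.507, 0.493, 0.507, -0.492]
contact_force: [0.2, 0.1, 4.7]
gripper_width: 0.319
[ 0.03 -0.13 -0.17]
t: 15.2
eef_pos: [0.4999, 0.2097, 0.0896]
tool_rot: [0.472, 0.527, 0.472, -0.526]
contact_force: [0.5, -0.7, 7.8]
gripper_width: 0.32
[-0.04  0.   -0.16] [-0.92  0.53  0.53  2.03 -0.41  0.69 -0.24]
```

```bash
python3 -m jog '[{"gripper":1,"dx":0,"dy":0,"dz":-0.0002,"rx":0,"ry":0,"rz":-3},{"gripper":1,"dx":0,"dy":0,"dz":-0.0004,"rx":0,"ry":0,"rz":-6},{"gripper":1,"dx":0,"dy":0,"dz":-0.0004,"rx":0,"ry":0,"rz":-6}]' 25
python3 -c "
from station import *;o=get_obs();print(o['torque'].round(2))"
python3 -m jog '[{"gripper":1,"dx":0,"dy":0,"dz":0,"rx":0,"ry":0,"rz":-3},{"gripper":1,"dx":0,"dy":0,"dz":0,"rx":0,"ry":0,"rz":-6},{"gripper":1,"dx":0,"dy":0,"dz":0,"rx":0,"ry":0,"rz":-6}]' 25
python3 - <<'E'
from h import *
o=get_obs();print(o["torque"].round(2))
c=read_camera("scene");cv2.imwrite("pics/s5.png",cv2.resize(c["pixels"][200:340,340:500],None,fx=4,fy=4,interpolation=cv2.INTER_CUBIC))
E
```

```text
t: 15.5
eef_pos: [0.5, 0.2098, 0.0896]
tool_rot: [0.444, 0.551, 0.444, -0.55]
contact_force: [-0.4, -0.5, 11.3]
gripper_width: 0.316
[-0.08  0.32  0.07]
t: 15.8
eef_pos: [0.5, 0.2098, 0.0896]
tool_rot: [0.414, 0.573, 0.415, -0.572]
contact_force: [-0.7, 0.0, 12.1]
gripper_width: 0.318
[-0.05  0.33  0.04]
```

View pics/s5.png

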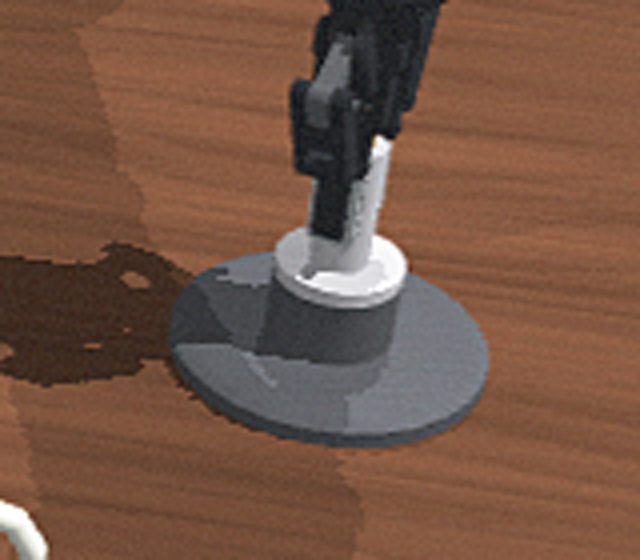

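Flange sits flat on the hub rim with no gap (scene crop around (340,290)); force rose and z stopped at 0.0896, as predicted. Release and retreat.

```bash
python3 -m jog '[{"gripper":0,"dx":0,"dy":0,"dz":0,"rx":0,"ry":0,"rz":0},{"gripper":0,"dx":0,"dy":0,"dz":0,"rx":0,"ry":0,"rz":0},{"gripper":0,"dx":0,"dy":0,"dz":0,"rx":0,"ry":0,"rz":0},{"gripper":0,"dx":0,"dy":0,"dz":0,"rx":0,"ry":0,"rz":0},{"gripper":0,"dx":0,"dy":0,"dz":0,"rx":0,"ry":0,"rz":0},{"gripper":0,"dx":0,"dy":0,"dz":0,"rx":0,"ry":0,"rz":0},{"gripper":0,"dx":0,"dy":0,"dz":0,"rx":0,"ry":0,"rz":0},{"gripper":0,"dx":0,"dy":0,"dz":0,"rx":0,"ry":0,"rz":0}]' 25
python3 -m jog '[{"gripper":0,"dx":0,"dy":0,"dz":0.01,"rx":0,"ry":0,"rz":0},{"gripper":0,"dx":0,"dy":0,"dz":0.03,"rx":0,"ry":0,"rz":0},{"gripper":0,"dx":0,"dy":0,"dz":0.06,"rx":0,"ry":0,"rz":0},{"gripper":0,"dx":0,"dy":0,"dz":0.1,"rx":0,"ry":0,"rz":0},{"gripper":0,"dx":0,"dy":0,"dz":0.14,"rx":0,"ry":0,"rz":0},{"gripper":0,"dx":0,"dy":0,"dz":0.16,"rx":0,"ry":0,"rz":0},{"gripper":0,"dx":0,"dy":0,"dz":0.16,"rx":0,"ry":0,"rz":0}]'
python3 - <<'E'
from h import *
for n in("scene","wrist"):
    c=read_camera(n);V=c["range_z"].ravel()>0
    W=(wpts if n=="wrist" else pts)(c).reshape(-1,3)[V]
    d=np.hypot(W[:,0]-.4997,W[:,1]-.2097)
    for nm,r0,r1,lo,hi in(("flangetop",.018,.026,.047,.065),("studtop",0,.006,.12,.14)):
        P=W[(d>r0)&(d<r1)&(W[:,2]>lo)&(W[:,2]<hi)]
        if len(P)>9:
            A=np.c_[P[:,:2]-P[:,:2].mean(0),np.ones(len(P))];k=np.linalg.lstsq(A,P[:,2],rcond=None)[0]
            print(n,nm,len(P),np.median(P,0).round(4),"tilt",k[:2].round(3))
    for l in("mug","microphone"):
        for q in cut_out(n,l)[:1]:
            p=pts(c)[q["mask"]&(c["range_z"]>0)]
            if n=="scene":print(l,np.round(np.median(p,0),3))
    cv2.imwrite(f"pics/{n}6.png",c["pixels"])
E
```

```text
t: 16.65
eef_pos: [0.4993, 0.2097, 0.0887]
tool_rot: [-0.413, -0.574, -0.413, 0.574]
contact_force: [0.1, -0.5, 0.6]
gripper_width: 0.998
t: 17.35
eef_pos: [0.5011, 0.2102, 0.2525]
tool_rot: [0.413, 0.576, 0.413, -0.572]
contact_force: [0.4, 0.4, -0.6]
gripper_width: 1.001
scene flangetop 134 [0.5075 0.208  0.0538] tilt [ 0.001 -0.006]
scene studtop 17 [0.4996 0.21   0.1297] tilt [-0.009  0.098]
mug [0.761 0.041 0.058]
microphone [0.56  0.01  0.038]
wrist flangetop 998 [0.5057 0.2194 0.053 ] tilt [0.002 0.003]
wrist studtop 221 [0.4997 0.2096 0.1291] tilt [0.031 0.015]
```

View pics/scene6.png

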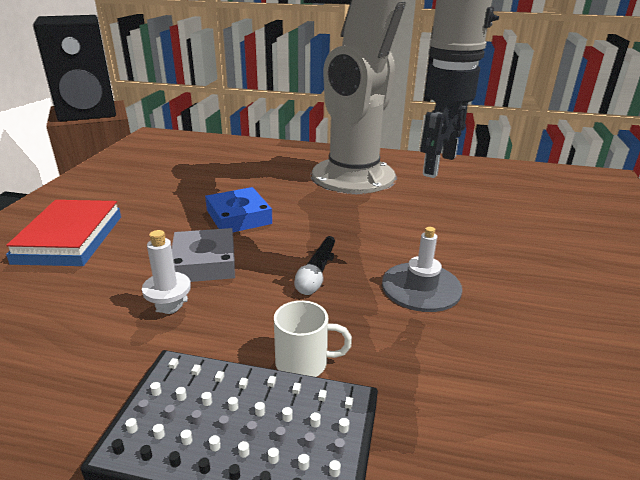

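Flange top is at 0.053 m (0.045 + 0.008 expected) and level, stud top 0.129 m, gripper clear, mug and microphone unmoved.

```bash
python3 -c "
from station import *;print(hand_in())"
```

```text
the job is handed in; nothing more can be done
None
```

The smaller riser post is screwed into the stand base hub with its flange fully home, and the job is handed in at about 17.4 s of the 72 s allowed.

- **Insertion:** I gripped the post at its tube, set it on the hub and turned it anticlockwise. It dropped into the thread start within about 44 degrees. I then ran it in clockwise by about 90 degrees with a 25 N grip, until the force rose and the height stopped changing. The highest force I read was about 14 N on contact with the thread.
- **Final height and tilt:** After letting go, the flange top measured 53 mm with the wrist camera and 53.8 mm with the scene camera; 53 mm is expected when home. The tilt was under 0.4 degrees. The stud top measured 129 to 130 mm, against 129 mm expected.
- **Surroundings:** The gripper was open and well clear, and the mug and microphone measured where they were at the start, to within 2 mm.
- **Unexplained readings:** The torque about the vertical axis was small throughout, but its sign did not match what I expected. I judged "home" by force, height and the camera pictures instead. The first jog calls were refused for missing keys, which had no effect on the scene.

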